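# Index the supplies carousel to bring the fresh tape forward

### The job

The nest at the yellow pointer of the supplies carousel is empty. Press the red indexing plunger in with a fingertip to unlock the dial, push the dial round by one hole, a quarter turn in whichever direction brings the roll of brown tape to the pointer, and let the plunger spring up into the next hole so that the dial is locked again. Do not touch or lift the supplies in the nests, which simply ride round with the dial, and leave the other things on the bench where they are.

Things in the scene. Friction and masses are not known exactly. Their poses are not given: they have to be found in the camera images.
- carousel: indexing carousel fixed to the bench: dark steel foot, 316 mm diameter, and above it a grey dial, 310 mm diameter, top face 44 mm above the bench, turning about the vertical through this origin (centre of the foot's underside). x points away from the pointer, z up. Four round nests (black rims 8 mm high, 116 mm inside) lie 87 mm from the axis, a quarter turn apart.
- pickup_station (a point): fixed point: centre of the nest that stands at the pointer, on the dial's top face, 87 mm from the axis towards the yellow pointer (24 mm wide, 49 mm high), which stands on the foot just outside the dial, 178 mm from the axis, towards the front right. At the start that nest is empty.
- dial (a joint): angle of the dial, rad: 0 at the start (locked), growing anticlockwise seen from above, turns endlessly. It locks only at the holes, every pi/2: the next ones are +pi/2 and -pi/2, with about 0.01 rad of play. Unlocked it turns easily (1 N at the plunger) and hardly coasts.
- plunger (a joint): press of the plunger, m: 0 up (bolt in a hole, dial locked), 0.014 right in; the bolt is clear from 0.011. The spring gives 5 N at the top, 9 N pressed in. Between holes the bolt runs under the index ring, which keeps it at 0.011, so press only until the dial has left its hole; over the next hole it springs up by itself, also if let go within about 0.03 rad of it. It holds once back under 0.005.
- plunger_dish (a point): centre of the floor of the red round fingertip dish on the plunger, 87 mm above the bench when up. Inside 52 mm, outside 58 mm, rim 14 mm above this floor: a fingertip in it presses down and pushes the dial sideways by the rim. Carried by the dial 135 mm from the axis, at the start an eighth turn clockwise (from above) of the pointer; goes down when pressed and round with the dial.
- brown_tape: roll of brown parcel tape lying flat in one of the two nests next to the empty one, 93 mm diameter, 48 mm high; the supply that has to come to the pointer. Origin at the centre of its underside.
- clear_tape: cream roll of clear tape lying flat in the nest across from the brown one, 109 mm diameter, 48 mm high. Origin at the centre of its underside.
- staple_box: small white and blue box of staples, 36x62x22 mm, lying in the nest farthest from the pointer. Origin at the centre of its underside.
- carton: small brown carton, 93x123x64 mm, bystander on the bench to the left. Origin at the centre of its underside.
- tape_measure: yellow tape measure, 35x66x64 mm, standing on the bench front left, bystander. Origin at the centre of its underside.
- parts_case: flat blue organiser case with clear lid, 121x169x37 mm, bystander on the right. Origin at the centre of its underside.
- stapler: red and black stapler, 32x142x54 mm, bystander on the right. Origin at the centre of its underside.
- marker: black and white marker pen, 17x135x16 mm, bystander on the right. Origin at the centre of its underside.
There are look-alikes about, which are no part of the job. Of the things shaped like the staple_box, the white one is meant.

How it is judged:
By the outcome, as a careful person would: the job done as asked, in the order asked, and still so for the second after the job is handed in, with the robot touching nothing.
It also fails if it takes over 42 s, if anything falls off the work surface, if the arm or the gripper's body presses on something with over 40 N, if the wrist force passes 120 N, or if a joint passes its speed limit or range.

### The arm

A 6-joint arm with a two-finger parallel gripper is mounted at the origin on a cart in front of the work surface, level with it; the furniture and walls round the work are solid. World frame = base frame: x ahead of the robot, y to its left, z up, the work surface at z = 0. Lengths are in m, angles in degrees, forces in N, time in s.
With the tool pointing down it reaches from about 0.3 to 0.75 m from the base axis. Payload 8.5 kg.
Tool frame: the origin (TCP) lies midway between the tips of the shut fingers; the grasp point (between the pads) lies 19 mm behind it; z points along the fingers, y is the line along which they close (so a half turn about z gives the same grasp; the last joint's range is limited). The gripper opens to 85 mm and grips with 20 to 120 N. Pads are 22 mm wide; open, the fingers measure 114 mm over their backs; the gripper's body (76 mm by 85 mm) begins 54 mm behind the grasp point. The pads swing forward as they close: fully open they stand 13 mm farther back than shut.
Start: joints at [-82.351, 21.807, 74.336, -0, 83.858, -12.336], TCP at [0.188, -0.517, 0.231] pointing down, gripper open.
Joint ranges: [-178.18, 178.18], [-50.72, 133.34], [12.68, 142.11], [-81.47, 261.47], [9.98, 163.14], [-165.26, 165.26]. Speed limits (degrees/s): [136.94, 136.94, 180, 180, 180, 180].

### API

Orientations are given as a 3x3 rotation matrix whose columns are the frame's x, y, z axes.
In Python, from rig import monitor, optics, close_job, models gives the robot as it stands.
- The arm moves only by the tool step_arm, never from a script. Its arguments are lists of equal length, an entry for each row: "fingers": the closure, from -1 (fully open) to 1 (shut); "travel": the shift along the tool's x, y, z scaled (see below), a list of three; "twist": the turn about the tool's z scaled (see below). In form: {"fingers": [fingers, ...], "travel": [[tx, ty, tz], ...], "twist": [twist, ...]}. A call has 1 to 10 rows; each row shifts and turns the commanded pose from where the row before left it, along the tool's axes as they then stand; what a row does not reach is not made up. The controller multiplies each number of a shift by 100 mm and each number of a turn by pi rad. A row lasts 1/8 s, in which the tool goes at most 62.5 mm and 10.7 degrees, less where a joint would pass 70% of its speed; a pose out of reach is approached as far as the arm can. A call with a number of a shift or a turn outside -1 to 1 is refused whole. A call with a gripper value outside its range is refused whole. The fingers move at their own pace and stop on an object; "force" is the grip in N (left out, the last holds). Time passes only in rows, so rows that do not move let the fingers close. It gives the time, the measured TCP pose, the force, the opening and the grip force at its end, in the units of the state.
- monitor.observe(): the state, without advancing time (a new reading comes with each control period).
- optics.get_image(name): name is "scene" or "top" or "wrist"; returns (picture, depth): 480x640x3 uint8, blue, green, red; 480x640 float32, m along the optical axis (not along the pixel's ray), 0 where there is no reading.
- optics.get_calibration(name): a dict with "vertical_fov" (degrees; the focal length in pixels is half the picture's height over the tangent of half this angle, whatever the lens; pixels are square), "cx", "cy" (the principal point, pixels), "world_from_camera" (4x4, takes a point from camera to world coordinates). Camera axes: x right, y up, looking along -z (the intrinsics and any distortion apply to the point x, -y, -z); pixel columns grow to the right and rows downward; lengths in m; the calibration is good to about 2 mm. The wrist camera is an equidistant fisheye: a pixel r from the principal point sees the ray r / f radians off the axis. A picture is of the moment at which its call begins: read the wrist's pose just before it. get_calibration takes no time and is no camera call; for the wrist camera it gives the pose at the moment of the call.
- close_job(): hands the job in; it is judged then, once.
Trained networks look in the newest picture that a camera, given by its name, has taken for a name from the list of things; names that differ only in an ending like _2 or _b are one class to them, and where a whole thing is asked for, a point or a joint stands for the part that bears it (a point fixed in the world has none). Each returns a list of dicts, best first, with "confidence" (0 to 1); they miss things now and then, are a little off and sometimes report something else, mostly with a low value. They report only what shows in the picture. A call takes as long as a camera call. They do not tell look-alikes from the thing itself.
- models.trace(camera, query): "mask" (480x640 bool, what is visible of it) and "point" ([column, row] in pixels, amid what is visible of it).
- models.landmark_of(camera, query): "point" ([column, row] in pixels: a listed point, or the origin of a listed thing).
The state is a dict: "time_s": time; "q": joint angles; "qvel": joint speeds; "joint_efforts": joint torques, N m; "position": TCP position; "tool_rot": TCP orientation; "ft_force": force on the tool from outside, world axes, zero at the start; "wrist_torque": the same for the moment, N m; "grip_width": finger opening in m; "gripper_force": force on a finger pad.
Only numpy, scipy, OpenCV 4.12 (cv2) and the standard library are available. Lean on these libraries where they do the work, as an engineer would, in place of code of your own. Each camera call takes 0.05 s, during which the arm holds its last target. There are 200 camera calls.

## Working session

There is one attempt and no reset: what is moved stays moved. The work goes in short steps, Python scripts to look and compute and a tool call to move; the robot and the scene stay as the last step left them, time stands still between calls to the robot, and variables do not carry over. Pictures are saved under pics/ and viewed, at most 10 in all, crops included, and the job is handed in when it is done.

Besides the shell and the picture viewer there is one more tool, called after "Call:" by a JSON object that holds its "name" and its "arguments". step_arm: Moves the arm, as the interface text tells. Its arguments: {"type":"object","properties":{"fingers":{"type":"array","items":{"type":"number"}},"travel":{"type":"array","items":{"type":"array","items":{"type":"number"}}},"twist":{"type":"array","items":{"type":"number"}},"force":{"type":"number"}},"required":["fingers","travel","twist"]}

```bash
mkdir -p pics
cat > h.py <<'E'
import numpy as np, cv2
from rig import monitor, optics, close_job, models
def ray(cam,p):
    c=optics.get_calibration(cam); f=240/np.tan(np.radians(c["vertical_fov"]/2)); T=np.array(c["world_from_camera"])
    d=np.array([(p[0]-c["cx"])/f,-(p[1]-c["cy"])/f,-1.0]); return T[:3,3],T[:3,:3]@d
def atz(cam,p,z):
    o,d=ray(cam,p); return o+d*(z-o[2])/d[2]
def atdepth(cam,p,D):
    o,d=ray(cam,p); return o+d*D[int(round(p[1])),int(round(p[0]))]
E
python3 - <<'E'
from h import *
s=monitor.observe(); print(s["time_s"],s["position"],s["tool_rot"],s["ft_force"],s["grip_width"])
for c in("top","scene"):
    im,D=optics.get_image(c); cv2.imwrite(f"pics/{c}0.png",im)
    for q,z in(("plunger_dish",.087),("pickup_station",.044),("brown_tape",.044),("carousel",0),("clear_tape",.044)):
        for r in models.landmark_of(c,q)[:2]: print(c,q,r["confidence"],r["point"],atz(c,r["point"],z).round(4),atdepth(c,r["point"],D).round(4))
E
```

```text
0.0 [ 0.18791925 -0.51657285  0.23067317] [[ 9.39779690e-01  3.41780758e-01 -2.18102461e-04]
 [ 3.41780680e-01 -9.39778500e-01  1.52882568e-03]
 [ 3.17555196e-04 -1.51130253e-03 -9.99998808e-01]] [-0.01714701 -0.35269814 -0.24541217] 0.085218821729511
top plunger_dish 0.76 [287.4, 266.7] [ 0.4654 -0.0372  0.087 ] [ 0.4649 -0.0374  0.0903]
top plunger_dish 0.25 [474.7, 251.1] [ 0.5312 -0.5065  0.087 ] [ 0.5382 -0.5171  0.0518]
top pickup_station 0.69 [313.8, 244.7] [ 0.5334 -0.0999  0.044 ] [ 0.5327 -0.0999  0.0476]
top brown_tape 0.75 [309.1, 199.5] [ 0.6548 -0.0807  0.044 ] [ 0.6546 -0.0807  0.0447]
top brown_tape 0.53 [457.8, 226.2] [ 0.604  -0.4754  0.044 ] [ 0.6118 -0.484   0.0119]
top carousel 0.7 [286.0, 222.2] [ 0.6    -0.0208  0.    ] [ 0.5877 -0.0241  0.0524]
scene plunger_dish 0.86 [303.5, 259.7] [ 0.4751 -0.0512  0.087 ] [ 0.4717 -0.0489  0.0912]
scene plunger_dish 0.5 [244.6, 250.4] [0.6047 0.0609 0.087 ] [0.6473 0.0411 0.0407]
scene pickup_station 0.78 [302.8, 248.8] [ 0.5471 -0.0976  0.044 ] [ 0.5458 -0.0968  0.0456]
scene brown_tape 0.85 [279.1, 227.1] [ 0.6672 -0.0935  0.044 ] [ 0.6288 -0.0713  0.0849]
scene carousel 0.75 [277.7, 257.1] [ 0.6004 -0.0413  0.    ] [ 0.5472 -0.0112  0.0626]
scene clear_tape 0.84 [271.5, 270.4] [0.5298 0.0226 0.044 ] [0.4982 0.0397 0.0824]
```

View pics/top0.png

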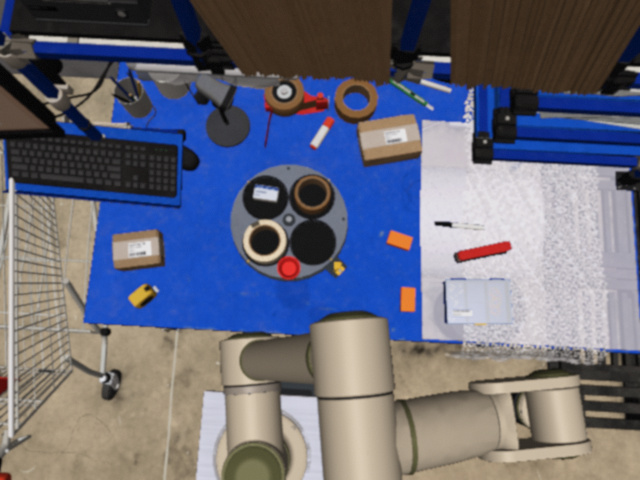

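View pics/scene0.png

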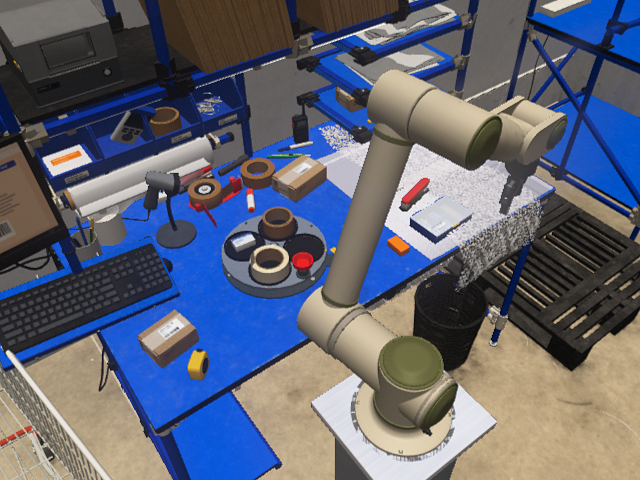

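The top view shows the dial centre near (289,220) and the red dish at (288,267). The empty nest is at (313,242), brown tape at (312,195) on the far right, cream tape at (265,240) and the pointer at (338,268). The brown tape reaches the pointer by turning clockwise (-π/2), which takes the dish from the front to the left.

Run:
```python
from h import *
from scipy.optimize import least_squares
def fit(P):
    r=least_squares(lambda p:np.hypot(P[:,0]-p[0],P[:,1]-p[1])-p[2],[*P.mean(0),.1],loss="soft_l1",f_scale=.003);return r.x.round(4),len(P)
im,D=optics.get_image("top"); c=optics.get_calibration("top"); f=240/np.tan(np.radians(c["vertical_fov"]/2));T=np.array(c["world_from_camera"])
v,u=np.mgrid[:480,:640]; C=np.stack([(u-c["cx"])/f*D,-(v-c["cy"])/f*D,-D],-1); W=C@T[:3,:3].T+T[:3,3]
near=np.hypot(W[...,0]-.6,W[...,1]+.04)<.2
m=(near&(W[...,2]>.03)&(D>0)).astype(np.uint8)
cs=max(cv2.findContours(m,0,1)[0],key=cv2.contourArea)[:,0]
P=np.array([atz("top",p,.044)[:2] for p in cs.astype(float)]); print("dial",fit(P))
b,g,r=[im[...,i].astype(int) for i in range(3)]
red=(r>140)&(g<70)&(b<70)&near; W2=W[red]
print("dish",red.sum(),np.median(W2,0),W2[:,2].min(),W2[:,2].max())
cs=max(cv2.findContours(red.astype(np.uint8),0,1)[0],key=cv2.contourArea)[:,0]
print("dishrim",fit(np.array([atz("top",p,.101)[:2] for p in cs.astype(float)])), f)
br=near&(r>g+15)&(W[...,2]>.08)&~red; 
yl=near&(r>150)&(g>110)&(b<80); print("pointer",np.median(W[yl],0),yl.sum())
im,D=optics.get_image("scene"); b,g,r=[im[...,i].astype(int) for i in range(3)]
red=((r>140)&(g<70)&(b<70)).astype(np.uint8); red[:,:285]=0;red[:240]=0;red[:,325:]=0
cs=max(cv2.findContours(red,0,1)[0],key=cv2.contourArea)[:,0]
e=[atdepth("scene",p,D) for p in np.argwhere(red)[:,::-1]]; e=np.array(e); e=e[e[:,2]>.095]; print("scene rim",len(e),e.mean(0),fit(e[:,:2]))
```

```text
dial (array([ 1.1443, -0.0244,  0.2153]), 563)
dish 399 [ 0.46393542 -0.04025181  0.09282353] 0.008310177244229777 0.10748176896279849
dishrim (array([ 0.4618, -0.0406,  0.027 ]), 63) 532.9783003610966
pointer [ 0.48072916 -0.16487754  0.04684693] 73
scene rim 118 [ 0.47136822 -0.04474258  0.09991615] (array([ 0.4638, -0.0396,  0.0255]), 118)
```

Call:
{"name": "step_arm", "arguments": {"fingers": [1,1,1,1], "travel": [[0.1,-0.5,0],[0.1,-0.5,0],[0.1,-0.5,0],[0.1,-0.5,0]], "twist": [0,0,0,0]}}

```text
time_s: 1.2
position: [0.157, -0.3136, 0.2313]
tool_rot: [[0.94, 0.342, 0.0], [0.342, -0.94, -0.0], [-0.0, 0.0, -1.0]]
ft_force: [-1.1, -0.9, 0.8]
grip_width: 0.0123
gripper_force: 0.0
```

Run:
```python
from h import *
from scipy.optimize import least_squares
im=cv2.imread("pics/top0.png").astype(int); b,g,r=im[...,0],im[...,1],im[...,2]
v,u=np.mgrid[:480,:640]
blue=(b>g+50)
P=[]
for a in np.radians(np.arange(0,360,3)):
    d=np.array([np.cos(a),np.sin(a)])
    for t in np.arange(75,40,-.5):
        p=np.array([289.,221])+t*d
        if not blue[int(p[1]+.5),int(p[0]+.5)]: P.append(atz("top",p,.044)[:2]);break
P=np.array(P)
x=least_squares(lambda p:np.hypot(P[:,0]-p[0],P[:,1]-p[1])-p[2],[.6,-.03,.155],loss="soft_l1",f_scale=.002).x
print(x,len(P))
for d in([.463,-.040],): print(np.hypot(*(np.array(d)-x[:2])),np.degrees(np.arctan2(d[1]-x[1],d[0]-x[0])))
```

```text
[ 0.59273004 -0.03115531  0.15523234] 120
0.13003119603010124 -176.09974413069517
```

Call:
{"name": "step_arm", "arguments": {"fingers": [1,1,1,1,1,1,1,1,1,1], "travel": [[0.47,-0.19,0],[0.47,-0.19,0],[0.47,-0.19,0],[0.47,-0.19,0.1],[0.47,-0.19,0.1],[0.47,-0.19,0.1],[0.47,-0.19,0.2],[0.47,-0.19,0.3],[0,0,0.1],[0,0,0]], "twist": [0,0,0,0,0,0,0,0,0,0]}}

```text
time_s: 2.45
position: [0.4581, -0.044, 0.141]
tool_rot: [[0.94, 0.342, -0.001], [0.342, -0.94, 0.0], [-0.001, -0.001, -1.0]]
ft_force: [-0.1, -0.4, -0.3]
grip_width: -0.0003
gripper_force: 0.0
```

Run:
```python
from h import *
c=optics.get_calibration("wrist"); im,D=optics.get_image("wrist"); cv2.imwrite("pics/w1.png",im)
f=240/np.tan(np.radians(c["vertical_fov"]/2));T=np.array(c["world_from_camera"])
def wz(p,z):
    x,y=p[0]-c["cx"],p[1]-c["cy"]; r=np.hypot(x,y); th=r/f
    d=T[:3,:3]@np.array([np.sin(th)*x/r,-np.sin(th)*y/r,-np.cos(th)]); return T[:3,3]+d*(z-T[2,3])/d[2]
print(T[:3,3],f,c["cx"],c["cy"])
for q,z in(("plunger_dish",.087),("pickup_station",.044),("carousel",0.)):
    for r in models.landmark_of("wrist",q)[:1]: print(q,r,wz(r["point"],z).round(4))
```

```text
[ 0.53730427 -0.01425098  0.28339217] 371.64829954431775 327.7209696337728 233.5356149191962
plunger_dish {'point': [330.5, 251.6], 'confidence': 0.73} [ 0.4639 -0.0425  0.087 ]
pickup_station {'point': [442.2, 150.2], 'confidence': 0.96} [ 0.5405 -0.0934  0.044 ]
carousel {'point': [375.6, 44.8], 'confidence': 0.93} [ 0.5974 -0.0299  0.    ]
```

View pics/w1.png

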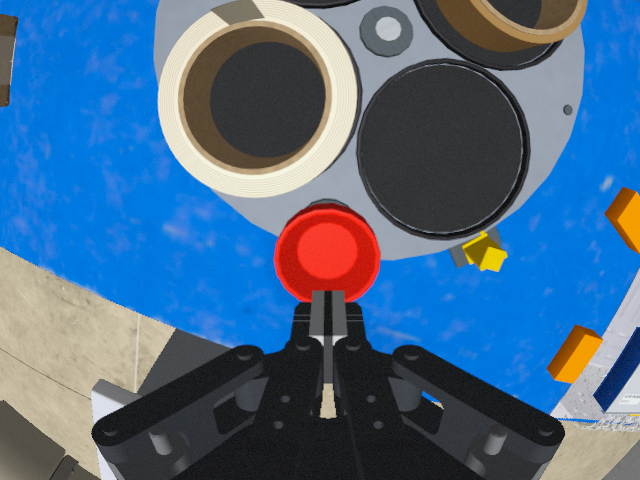

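The fingertip at (328,292) is just short of the dish, whose centre is at (327,253). All measurements agree on a dish position of about (0.463,-0.041) and a dial axis of about (0.597,-0.031).

Call:
{"name": "step_arm", "arguments": {"fingers": [1,1,1,1], "travel": [[0.06,-0.015,0.25],[0,0,0.2],[0,0,0.05],[0,0,0]], "twist": [0,0,0,0]}}

```text
time_s: 3.15
position: [0.4639, -0.0409, 0.0919]
tool_rot: [[0.94, 0.341, 0.001], [0.341, -0.94, -0.0], [0.001, 0.001, -1.0]]
ft_force: [0.5, -0.1, -0.1]
grip_width: -0.0005
gripper_force: 0.0
```

Inside the rim without contact. Now press.

Call:
{"name": "step_arm", "arguments": {"fingers": [1,1,1,1,1], "travel": [[0,0,0.05],[0,0,0.05],[0,0,0.05],[0,0,0.03],[0,0,0]], "twist": [0,0,0,0,0]}}

```text
time_s: 3.78
position: [0.4643, -0.0407, 0.0739]
tool_rot: [[0.94, 0.342, 0.002], [0.342, -0.94, -0.001], [0.001, 0.001, -1.0]]
ft_force: [-0.6, -0.5, 8.0]
grip_width: 0.0001
gripper_force: 4.1
```

Call:
{"name": "step_arm", "arguments": {"fingers": [1,1,1,1,1,1], "travel": [[0.016,-0.047,0],[0.016,-0.047,0],[0.016,-0.047,0],[0.016,-0.047,0],[0.016,-0.047,0],[0,0,0]], "twist": [0,0,0,0,0,0]}}

```text
time_s: 4.53
position: [0.4647, -0.0157, 0.0743]
tool_rot: [[0.94, 0.342, 0.004], [0.342, -0.94, -0.001], [0.004, 0.002, -1.0]]
ft_force: [2.4, 0.2, 7.7]
grip_width: 0.0
gripper_force: 4.0
```

Call:
{"name": "step_arm", "arguments": {"fingers": [1,1,1], "travel": [[0.025,-0.045,0],[0.025,-0.045,0],[0,0,0]], "twist": [0,0,0]}}

```text
time_s: 4.9
position: [0.4661, -0.0055, 0.0742]
tool_rot: [[0.94, 0.342, 0.004], [0.342, -0.94, -0.001], [0.003, 0.002, -1.0]]
ft_force: [0.5, 0.6, 8.9]
grip_width: 0.0003
gripper_force: 4.0
```

```bash
cat >> h.py <<'E'
def wlook(name):
    c=optics.get_calibration("wrist"); im,D=optics.get_image("wrist"); cv2.imwrite(f"pics/{name}.png",im)
    f=240/np.tan(np.radians(c["vertical_fov"]/2));T=np.array(c["world_from_camera"])
    def wz(p,z):
        x,y=p[0]-c["cx"],p[1]-c["cy"]; r=np.hypot(x,y); th=r/f
        d=T[:3,:3]@np.array([np.sin(th)*x/r,-np.sin(th)*y/r,-np.cos(th)]); return T[:3,3]+d*(z-T[2,3])/d[2]
    C=np.array([.5972,-.031])
    for q,z in(("plunger_dish",.076),("pickup_station",.044),("carousel",0.),("clear_tape",.044),("brown_tape",.044)):
        for r in models.landmark_of("wrist",q)[:1]:
            p=wz(r["point"],z); d=p[:2]-C; print(q,r["confidence"],r["point"],p.round(4),np.hypot(*d).round(4),np.degrees(np.arctan2(d[1],d[0])).round(1))
E
python3 -c "
from h import *
wlook('w2')"
```

```text
pickup_station 0.62 [533.2, 208.8] [ 0.5403 -0.0948  0.044 ] 0.0855 -131.7
carousel 0.69 [442.1, 63.4] [ 0.5973 -0.0281  0.    ] 0.0029 87.4
brown_tape 0.92 [601.7, 43.6] [ 0.6456 -0.1003  0.044 ] 0.0845 -55.1
```

View pics/w2.png

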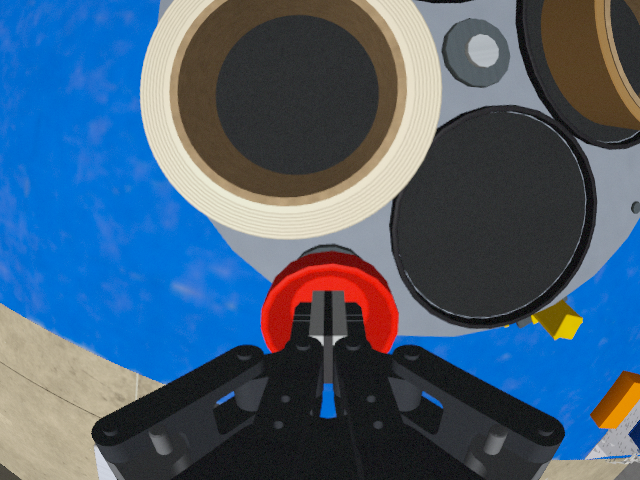

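The dish, centred at (329,305) and now directly under the fingertip, has been carried along; the dial has turned about 15° clockwise. It is out of its hole, so I lift to 84 mm (pressing nothing) and push by the rim along the arc.

Run:
```python
import numpy as np
C=np.array([.5972,-.031]); R=np.array([[.94,.342],[.342,-.94]])
p=np.array([.4661,-.0055])
for a in list(range(164,98,-5))+[97,95,93,92,91,90,89,88]:
    n=C+.135*np.array([np.cos(np.radians(a)),np.sin(np.radians(a))]); print(a,n.round(4),(R@(n-p)*10).round(3)); p=n
```

```text
164 [0.4674 0.0062] [ 0.053 -0.106]
159 [0.4712 0.0174] [ 0.073 -0.092]
154 [0.4759 0.0282] [ 0.081 -0.085]
149 [0.4815 0.0385] [ 0.088 -0.078]
144 [0.488  0.0484] [ 0.095 -0.07 ]
139 [0.4953 0.0576] [ 0.1   -0.062]
134 [0.5034 0.0661] [ 0.105 -0.053]
129 [0.5122 0.0739] [ 0.11  -0.043]
124 [0.5217 0.0809] [ 0.113 -0.033]
119 [0.5318 0.0871] [ 0.115 -0.024]
114 [0.5423 0.0923] [ 0.117 -0.013]
109 [0.5532 0.0966] [ 0.118 -0.003]
104 [0.5645 0.1   ] [0.118 0.007]
99 [0.5761 0.1023] [0.117 0.017]
97 [0.5807 0.103 ] [0.046 0.01 ]
95 [0.5854 0.1035] [0.046 0.011]
93 [0.5901 0.1038] [0.045 0.013]
92 [0.5925 0.1039] [0.022 0.007]
91 [0.5948 0.104 ] [0.022 0.007]
90 [0.5972 0.104 ] [0.022 0.008]
89 [0.5996 0.104 ] [0.022 0.008]
88 [0.6019 0.1039] [0.022 0.009]
```

Call:
{"name": "step_arm", "arguments": {"fingers": [1,1,1], "travel": [[0,0,-0.05],[0,0,-0.05],[0,0,0]], "twist": [0,0,0]}}

```text
time_s: 5.58
position: [0.4648, -0.0054, 0.0835]
tool_rot: [[0.94, 0.342, 0.0], [0.342, -0.94, -0.0], [0.0, 0.0, -1.0]]
ft_force: [0.5, -0.2, 0.0]
grip_width: 0.0002
gripper_force: 0.0
```

Call:
{"name": "step_arm", "arguments": {"fingers": [1,1,1,1,1,1,1,1,1,1], "travel": [[0.065,-0.1,0],[0.073,-0.092,0],[0.081,-0.085,0],[0.088,-0.078,0],[0.095,-0.07,0],[0.1,-0.062,0],[0.105,-0.053,0],[0.11,-0.043,0],[0.113,-0.033,0],[0,0,0]], "twist": [0,0,0,0,0,0,0,0,0,0]}}

```text
time_s: 6.82
position: [0.5221, 0.0818, 0.083]
tool_rot: [[0.939, 0.343, -0.0], [0.343, -0.939, 0.0], [-0.0, -0.0, -1.0]]
ft_force: [-0.1, -0.2, 0.0]
grip_width: -0.0003
gripper_force: 0.0
```

```bash
python3 -c "
from h import *
wlook('w3')"
```

```text
pickup_station 0.68 [576.3, 319.1] [ 0.5428 -0.0922  0.044 ] 0.0818 -131.6
brown_tape 0.97 [624.0, 272.2] [ 0.5868 -0.1138  0.044 ] 0.0835 -97.2
```

View pics/w3.png

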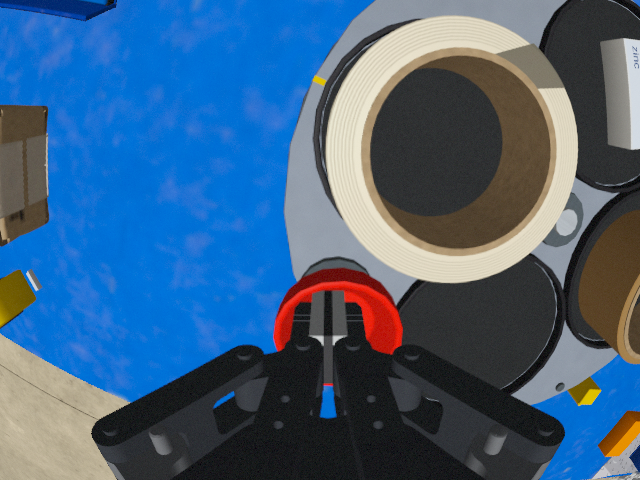

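The dish at (338,325) follows the tip at (328,300), pushed by its rim. The brown tape is approaching the pointer at (585,390).

Call:
{"name": "step_arm", "arguments": {"fingers": [1,1,1,1,1,1,1,1], "travel": [[0.115,-0.024,-0.01],[0.117,-0.013,0],[0.118,-0.003,0],[0.118,0.007,0],[0.117,0.017,0],[0.046,0.01,0],[0.046,0.011,0],[0,0,0]], "twist": [0,0,0,0,0,0,0,0]}}

```text
time_s: 8.12
position: [0.5857, 0.1036, 0.0843]
tool_rot: [[0.94, 0.342, 0.0], [0.342, -0.94, 0.0], [0.0, -0.0, -1.0]]
ft_force: [-1.0, -0.0, -1.2]
grip_width: 0.0
gripper_force: 0.5
```

```bash
python3 -c "
from h import *
wlook('w4')"
```

```text
plunger_dish 0.69 [631.2, 243.9] [ 0.6691 -0.0479  0.076 ] 0.0739 -13.2
brown_tape 0.76 [556.1, 387.6] [ 0.5475 -0.0986  0.044 ] 0.0839 -126.3
```

View pics/w4.png

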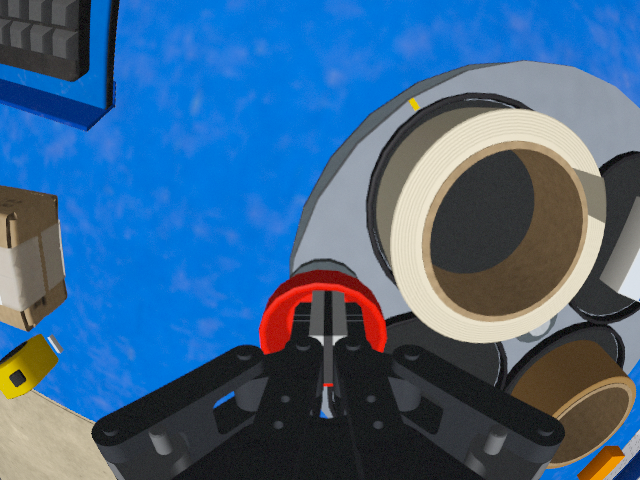

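The dish at (323,325) trails the tip and the brown tape at about (565,395) still lacks a few degrees. Next come small steps, watching the upward force.

Call:
{"name": "step_arm", "arguments": {"fingers": [1,1,1,1,1], "travel": [[0.022,0.007,0],[0.022,0.007,0],[0.022,0.007,0],[0.022,0.008,0],[0,0,0]], "twist": [0,0,0,0,0]}}

```text
time_s: 9.05
position: [0.5969, 0.1038, 0.0855]
tool_rot: [[0.94, 0.342, 0.006], [0.342, -0.94, 0.0], [0.005, 0.002, -1.0]]
ft_force: [2.7, -0.3, 5.4]
grip_width: -0.0001
gripper_force: 2.6
```

The upward force of 5.4 N at z = 0.0855 shows the plunger has sprung up under the tip. I retreat straight up.

Call:
{"name": "step_arm", "arguments": {"fingers": [1,1,1,1,1,1], "travel": [[0,0,-0.05],[0,0,-0.2],[0,0,-0.4],[0,0,-0.5],[-0.5,0,-0.2],[0,0,0]], "twist": [0,0,0,0,0,0]}}

```text
time_s: 9.8
position: [0.5463, 0.0864, 0.2216]
tool_rot: [[0.94, 0.341, 0.003], [0.341, -0.94, -0.0], [0.002, 0.001, -1.0]]
ft_force: [0.6, -0.3, 0.7]
grip_width: -0.0005
gripper_force: 0.0
```

```bash
python3 -c "
from h import *
wlook('w5')
im,D=optics.get_image('top');cv2.imwrite('pics/top5.png',im)
for q,z in (('plunger_dish',.087),('brown_tape',.044),('clear_tape',.044)):
  for r in models.landmark_of('top',q)[:1]: print(q,r['point'],atz('top',r['point'],z),atdepth('top',r['point'],D))
im,D=optics.get_image('scene');cv2.imwrite('pics/scene5.png',im[180:330,180:380].repeat(3,0).repeat(3,1))
for q,z in (('plunger_dish',.087),):
  for r in models.landmark_of('scene',q)[:1]: print(q,r['point'],atz('scene',r['point'],z),atdepth('scene',r['point'],D))
"
```

```text
plunger_dish 0.91 [325.2, 164.1] [0.5857 0.1037 0.076 ] 0.1352 94.9
pickup_station 0.77 [493.2, 276.4] [ 0.5368 -0.0966  0.044 ] 0.0891 -132.6
carousel 0.68 [449.9, 192.4] [ 0.5942 -0.0304  0.    ] 0.0031 168.5
clear_tape 0.27 [495.1, 272.5] [ 0.5414 -0.0964  0.044 ] 0.086 -130.5
brown_tape 0.63 [493.1, 270.0] [ 0.5431 -0.0927  0.044 ] 0.0821 -131.2
brown_tape [456.7, 226.6] [ 0.60271689 -0.47252074  0.044     ] [ 0.6103506  -0.48081358  0.01280637]
clear_tape [266.8, 198.1] [0.65241916 0.03167532 0.044     ] [0.6522639  0.03161819 0.04455229]
plunger_dish [236.4, 258.9] [0.58974496 0.09634784 0.087     ] [0.59084854 0.09586392 0.08578071]
```

View pics/w5.png

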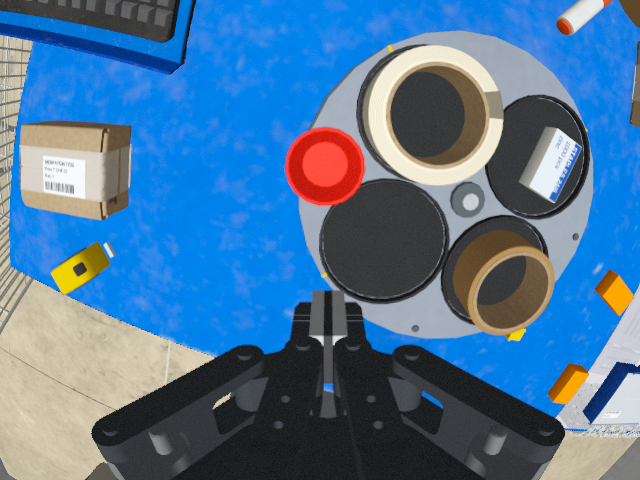

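View pics/scene5.png

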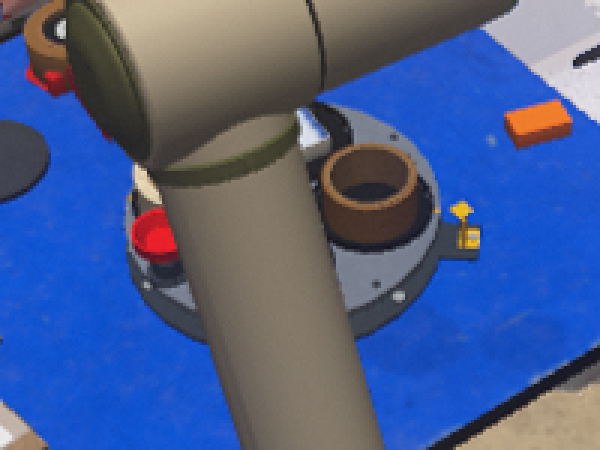

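The wrist view shows the brown tape at the pointer (515,333) and the dish at (325,165), with all supplies in their nests. I'll check the dish floor height before handing in.

```bash
python3 -c "
from h import *
c=optics.get_calibration('wrist');im,D=optics.get_image('wrist');f=240/np.tan(np.radians(c['vertical_fov']/2));T=np.array(c['world_from_camera'])
def w(u,v):
  x,y=u-c['cx'],v-c['cy'];r=np.hypot(x,y);th=r/f;z=np.median(D[v-3:v+4,u-3:u+4]);return T[:3,3]+T[:3,:3]@np.array([np.tan(th)*x/r*z,-np.tan(th)*y/r*z,-z])
print('floor',w(325,165),'dial',w(330,220),'nest',w(385,240))
z=w(325,165)[2]
if z>.083: print(close_job())
"
```

```text
floor [0.58815856 0.10464992 0.08723147] dial [0.53721458 0.08178468 0.04458868] nest [0.53643345 0.0277634  0.04390475]
the job is handed in; nothing more can be done
None
```

The job is handed in: the dial was turned a quarter turn clockwise, the brown tape is at the pointer, and the plunger is back up in its hole (dish floor measured at 87 mm).

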